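# Laying out the porridge things on the veranda table

## Task

Lay out the porridge things: the jar, now standing on the middle mat, goes on the cork mat in front of the basin (on the robot's side of it), the tall tumbler on the cork mat in front of the lidded bucket, and the squat tin on the mat between those two, each upright and centred so that it stands wholly on its mat. The sieve belongs on top of the white bowl: seat it level with its basket in the bowl's mouth and its flange on the rim, and leave the bowl where it stands.

Things in the scene. Friction and masses are not known exactly. Their poses are not given: they have to be found in the camera images.
- jar: amber glass jar with a white screw cap, 62 mm across and 90 mm tall, about 0.25 kg, standing upright on the middle mat at the start; origin at the centre of its underside, z up along its axis.
- tumbler: plain steel drinking tumbler, open top, straight-sided, 56 mm across, 100 mm tall, 3 mm wall, about 0.13 kg (grip it in its upper third, so that its rim stays clear of the gripper's body), standing upright on the table; origin at the centre of its underside, z up.
- tin: squat plain closed steel tin, 64 mm across and 58 mm tall, about 0.2 kg, standing upright on the table; origin at the centre of its underside, z up.
- sieve: small aluminium sieve, 0.11 kg, standing on the table. Basket 98 mm across at the top, 72 mm at its flat bottom, 30 mm deep; flat flange 144 mm across, 30 to 34 mm up; over the middle an arched handle, a round bar 10 mm thick whose straight top, 64 mm long, runs along the sieve's y axis, centre line 85 mm above the origin. Origin: centre of the underside, z up.
- bowl: white ceramic bowl, loose, about 0.45 kg, standing upright on the table: 132 mm across at the rim, 60 mm tall, 5 mm wall (mouth about 121 mm inside); origin at the centre of its underside, z up. With the sieve seated, the flange lies on the rim and the sieve's origin is 30 mm above the bowl's.
- mat_basin: flat round cork mat, 90 mm across, 5 mm thick, fixed to the table; origin at the centre of its underside (table level). All three mats look alike; this one lies in front of (on the robot's side of) the blue open plastic basin (264 mm across, 92 mm tall, at the back, left or right; a ladle in it).
- mat_bucket: flat round cork mat, 90 mm across, 5 mm thick, fixed to the table; origin at the centre of its underside (table level). All three mats look alike; this one lies in front of (on the robot's side of) the green lidded bucket (194 mm across, 176 mm tall, at the back, on the other side from the basin).
- mat_middle: flat round cork mat, 90 mm across, 5 mm thick, fixed to the table; origin at the centre of its underside (table level). All three mats look alike; this one lies between the other two; the jar stands on it at the start. Bystanders near: a matchbox 15 mm high between the mats, three upright wooden pegs 55 mm tall nearer the robot.

How it is judged:
By the outcome, as a careful person would: the job done as asked, in the order asked, and still so for the second after the job is handed in, with the robot touching nothing.
It also fails if it takes over 112 s, if anything falls off the work surface, if the arm or the gripper's body presses on something with over 40 N, if the wrist force passes 120 N, or if a joint passes its speed limit or range.

## Robot

A 6-joint arm with a two-finger parallel gripper is mounted at the origin on the work surface. World frame = base frame: x ahead of the robot, y to its left, z up, the work surface at z = 0. Lengths are in m, angles in rad, forces in N, time in s.
With the tool pointing down it reaches from about 0.3 to 0.825 m from the base axis. Payload 5.4 kg.
Tool frame: the origin (TCP) lies at the very end of the fingers, on their centre line; the grasp point (between the pads) lies 19 mm behind it; z points along the fingers, x is the direction in which the jaws open and shut, and the axes are right-handed (so a half turn about z gives the same grasp; the last joint's range is limited). The gripper opens to 92 mm and grips with 3 to 60 N. Pads are 20 mm wide; open, the fingers measure 128 mm over their backs; the gripper's body (75 mm by 189 mm) begins 69 mm behind the grasp point.
Start: joints at [-1.38, 0.158, 1.597, -0, 1.386, -0.21], TCP at [0.224, -0.529, 0.215] pointing down, gripper open.
Joint ranges: [-2.91, 2.91], [-0.94, 2.29], [0.18, 2.7], [-1.29, 4.43], [0.17, 2.64], [-3, 3]. Speed limits (rad/s): [2.57, 2.57, 3.14, 3.14, 3.14, 3.14].

## Interface

Orientations are given as a rotation vector (axis times angle).
In Python, from workcell import bot gives the robot as it stands. Calls block until the motion is done:
- bot.goto(position, orientation): joint-space move of the TCP to a pose.
- bot.line_to(position, rot=None, max_speed=0.15): straight line of the TCP; rot=None keeps the orientation; max_speed is the mean speed in m/s.
- bot.set_joints(angles): joint-space move.
- bot.set_gripper(opening, newtons=None): opening from 0.0 (shut) to 1.0 (fully open); newtons is the grip in N (None keeps the last); returns when the fingers have stopped.
- bot.hold(seconds).
- bot.inverse_kinematics(position, orientation): joint angles nearest the present ones, or None.
- bot.read_camera(name): name is "side" or "top" or "wrist"; returns a dict with "pixels" (480x640x3 uint8, blue, green, red), "fx", "fy", "cx", "cy" (pixels), "R" (3x3) and "t" (3): a world point X has camera coordinates R X + t. Camera axes: x right, y down, z forward; pixel columns grow to the right and rows downward; lengths in m; the calibration is good to about 2 mm. A picture is of the moment at which its call begins. There is no depth.
A pose or a line that the arm cannot do raises bot.MotionError and nothing moves.
- bot.job_done(): hands the job in, once; it reports no verdict.
Readings, each from a call of its own:
- bot.current_clock(): time.
- bot.current_joints(): joint angles.
- bot.current_joint_vel(): joint speeds.
- bot.current_effort(): joint torques, N m.
- bot.current_ee_pos(): TCP position.
- bot.current_tool_rot(): TCP orientation.
- bot.current_contact_force(): force on the tool from outside, world axes, zero at the start.
- bot.current_ft_torque(): the same for the moment, N m.
- bot.current_opening(): opening from 0.0 (shut) to 1.0 (fully open).
Only numpy, scipy, OpenCV 4.12 (cv2) and the standard library are available. Lean on these libraries where they do the work, as an engineer would, in place of code of your own. Each camera call takes 0.05 s, during which the arm holds its last target.

## Working session

There is one attempt and no reset: what is moved stays moved. The work goes in short steps, each a Python script; the robot and the scene stay as the last script left them, time stands still between calls to the robot, and variables do not carry over. Pictures are saved under pics/ and viewed, and the job is handed in when it is done.

```bash
ls; mkdir -p pics; python3 - <<'E'
from workcell import bot
import cv2,numpy as np
for n in ["top","side","wrist"]:
    c=bot.read_camera(n); cv2.imwrite(f"pics/{n}0.png",c["pixels"])
    print(n,c["fx"],c["cx"],c["cy"],"cam pos",(-c["R"].T@c["t"]).round(3),c["R"].round(3).tolist())
print(bot.current_clock())
E
```

```text
pics
top 600.4442065054349 323.44473354721833 243.12284413634146 cam pos [0.455 0.006 1.158] [[0.012, -1.0, 0.015], [-0.996, -0.013, -0.083], [0.083, -0.014, -0.996]]
side 489.51733947328046 315.6606150849352 241.29709065497474 cam pos [0.209 0.667 0.926] [[-0.882, -0.472, 0.006], [-0.36, 0.663, -0.656], [0.306, -0.581, -0.755]]
wrist 387.4869701197873 315.7675177916833 237.59641587704368 cam pos [ 0.303 -0.497  0.384] [[0.39, -0.921, -0.002], [-0.88, -0.373, 0.295], [-0.272, -0.114, -0.956]]
0.15
```

View pics/top0.png

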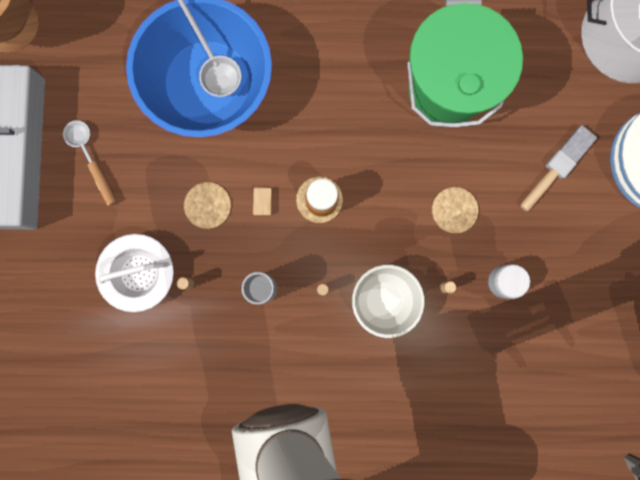

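View pics/side0.png

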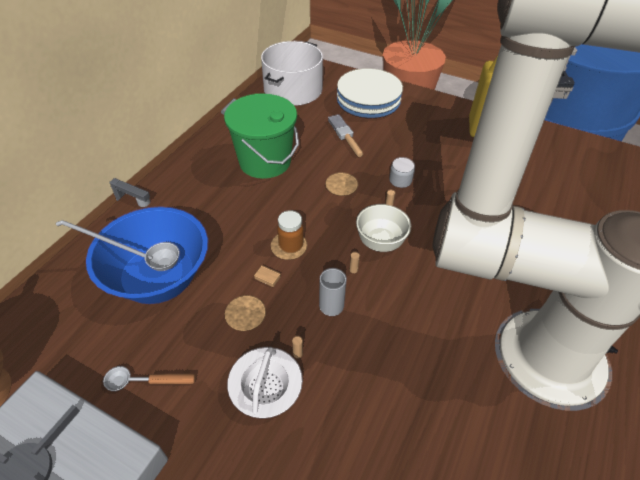

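The top view shows the basin at the left (200,68) and the bucket at the right (465,60). The mats are at about (207,205), (320,200) and (455,210). The jar cap is at (322,195), the tumbler rim at (258,288), the tin at (510,282), the sieve at (135,273) and the bowl at (388,301). Next I'll measure them by colour and ray casting.

```bash
cat > h.py <<'E'
from workcell import bot
import cv2,numpy as np
def ray(c,uv,z):
    d=c["R"].T@np.array([(uv[0]-c["cx"])/c["fx"],(uv[1]-c["cy"])/c["fy"],1.]); o=-c["R"].T@c["t"]
    return o+d*(z-o[2])/d[2]
def proj(c,X):
    p=c["R"]@np.array(X)+c["t"]; return np.array([c["fx"]*p[0]/p[2]+c["cx"],c["fy"]*p[1]/p[2]+c["cy"]])
def circfit(P):
    A=np.c_[2*P[:,:2],np.ones(len(P))]; s=np.linalg.lstsq(A,(P[:,:2]**2).sum(1),rcond=None)[0]
    return s[0],s[1],np.sqrt(s[2]+s[0]**2+s[1]**2)
def contour(mask,seed,rad):
    m=np.zeros_like(mask); cv2.circle(m,seed,rad,255,-1); m&=mask
    cs,_=cv2.findContours(m,cv2.RETR_EXTERNAL,cv2.CHAIN_APPROX_NONE)
    return max(cs,key=cv2.contourArea)
def on(c,cnt,z,hull=True):
    if hull: cnt=cv2.convexHull(cnt)
    # dense points along hull
    return np.array([ray(c,p[0].astype(float),z) for p in cnt])
E
python3 - <<'E'
from h import *
t=bot.read_camera("top"); s=bot.read_camera("side")
for n,c in(("top",t),("side",s)):
    hsv=cv2.cvtColor(c["pixels"],cv2.COLOR_BGR2HSV)
    pts=dict(top=dict(mat=(207,190),wood=(290,240),jarcap=(322,188),tumin=(258,290),tumrim=(244,288),tin=(512,278),sieve=(105,275),bowl=(370,320)),
      side=dict(mat=(245,313),wood=(290,200),jarcap=(290,221),tum=(332,300),tin=(402,165),tinside=(402,178),sieve=(240,370),bowl=(385,240)))[n]
    for k,p in pts.items(): print(n,k,hsv[p[1],p[0]])
def crop(c,x,y,w,h,f,name): cv2.imwrite(name,cv2.resize(c["pixels"][y:y+h,x:x+w],None,fx=f,fy=f,interpolation=cv2.INTER_CUBIC))
crop(t,80,170,260,180,3,"pics/tl.png"); crop(t,290,170,260,180,3,"pics/tr.png"); crop(s,210,140,230,190,3,"pics/sm.png")
E
```

```text
top mat [ 16  93 202]
top wood [ 11 120 121]
top jarcap [ 30   6 255]
top tumin [135   3 153]
top tumrim [135   5 104]
top tin [173   4 245]
top sieve [173   4 244]
top bowl [ 23  19 174]
side mat [ 16 110 160]
side wood [ 10 129  89]
side jarcap [ 45   7 223]
side tum [110  10 154]
side tin [150   2 210]
side tinside [110  10 153]
side sieve [150   3 228]
side bowl [ 30  18 174]
```

View pics/tl.png

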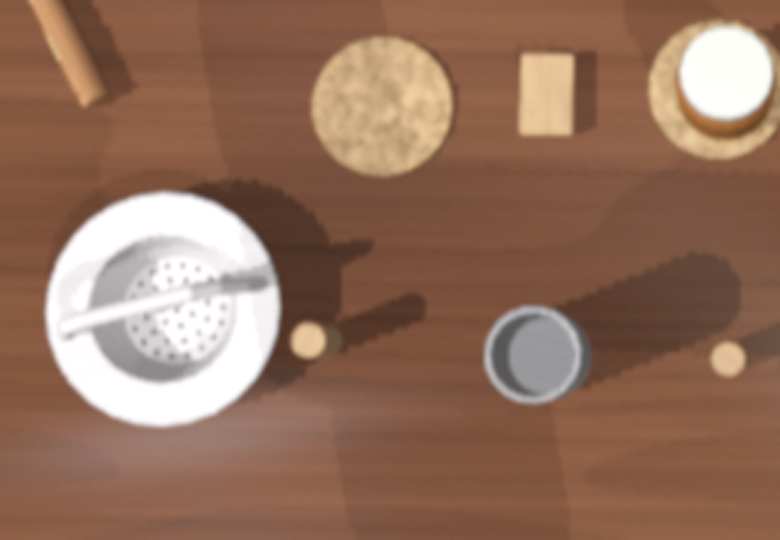

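View pics/tr.png

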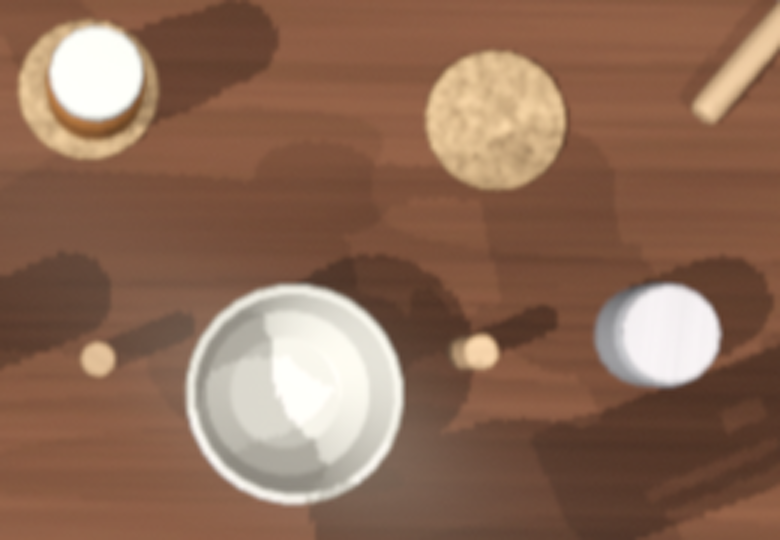

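The crops show clean outlines: mats of about 70/3 px radius, the sieve handle bar running from crop (60,328) to (268,280) in tl.png, and the tin top at crop (671,335) in tr.png.

```bash
cat > m0.py <<'E'
from h import *
def rep(n,c,cnt,z):
    P=on(c,cnt,z); x,y,r=circfit(P); print(f"{n}: x={x:.4f} y={y:.4f} d={2*r*1000:.1f}mm")
t=bot.read_camera("top"); s=bot.read_camera("side")
def masks(c):
    h=cv2.cvtColor(c["pixels"],cv2.COLOR_BGR2HSV).astype(int)
    grey=((h[...,1]<50)).astype(np.uint8)*255
    mat=((h[...,2]>c["thr"])&(h[...,0]>=12)&(h[...,0]<=22)&(h[...,1]>50)).astype(np.uint8)*255
    cap=((h[...,1]<25)&(h[...,2]>c["cap"])).astype(np.uint8)*255
    return grey,mat,cap
t["thr"]=150;s["thr"]=110;t["cap"]=190;s["cap"]=185
g,m,cap=masks(t)
k=np.ones((5,5),np.uint8)
rep("T basin mat",t,contour(cv2.morphologyEx(m,cv2.MORPH_OPEN,np.ones((3,3))),(207,205),35),.005)
rep("T bucket mat",t,contour(m,(455,210),35),.005)
rep("T middle mat(front half only)",t,contour(m|cap,(320,200),30),.005)
rep("T jarcap",t,contour(cap,(322,195),28),.09)
rep("T tumbler rim",t,contour(g,(258,288),26),.10)
rep("T tin top",t,contour(cap,(512,281),26),.058)
rep("T sieve flange",t,contour(g,(135,273),48),.034)
rep("T bowl rim",t,contour(g,(388,301),42),.06)
g,m,cap=masks(s)
rep("S basin mat",s,contour(m,(245,313),28),.005)
rep("S bucket mat",s,contour(m,(342,184),22),.005)
rep("S jarcap",s,contour(cap,(290,219),14),.09)
rep("S tin top",s,contour(cap,(402,165),14),.058)
rep("S tum rim",s,contour(g,(332,280),20),.1)
rep("S sieve flange",s,contour(g,(265,382),45),.034)
rep("S bowl rim",s,contour(g,(384,222),32),.06)
# peg tops/matchbox
for n,p in dict(p1=(183,284),p2=(322,290),p3=(450,287)).items(): print(n,ray(t,p,.055).round(3))
print("box",ray(t,(262,202),.015).round(3))
E
python3 m0.py
python3 - <<'E'
from h import *
s=bot.read_camera("side")
cv2.imwrite("pics/sm2.png",cv2.resize(s["pixels"][330:430,210:330],None,fx=5,fy=5,interpolation=cv2.INTER_CUBIC))
t=bot.read_camera("top")
cv2.imwrite("pics/bk.png",cv2.resize(t["pixels"][225:320,80:190],None,fx=6,fy=6,interpolation=cv2.INTER_CUBIC))
E
```

```text
T basin mat: x=0.6228 y=0.2156 d=91.1mm
T bucket mat: x=0.6204 y=-0.2645 d=91.8mm
T middle mat(front half only): x=0.6362 y=-0.0001 d=91.5mm
T jarcap: x=0.6330 y=-0.0052 d=54.7mm
T tumbler rim: x=0.4633 y=0.1040 d=59.6mm
T tin top: x=0.4813 y=-0.3580 d=60.3mm
T sieve flange: x=0.4896 y=0.3418 d=146.5mm
T bowl rim: x=0.4429 y=-0.1288 d=133.6mm
S basin mat: x=0.6230 y=0.2162 d=91.4mm
S bucket mat: x=0.6216 y=-0.2645 d=92.9mm
S jarcap: x=0.6332 y=-0.0045 d=57.9mm
S tin top: x=0.4823 y=-0.3562 d=59.3mm
S tum rim: x=0.4587 y=0.1185 d=76.4mm
S sieve flange: x=0.4897 y=0.3424 d=146.3mm
S bowl rim: x=0.4413 y=-0.1187 d=146.2mm
p1 [0.469 0.246 0.055]
p2 [ 0.461 -0.008  0.055]
p3 [ 0.469 -0.244  0.055]
box [0.628 0.108 0.015]
```

View pics/sm2.png

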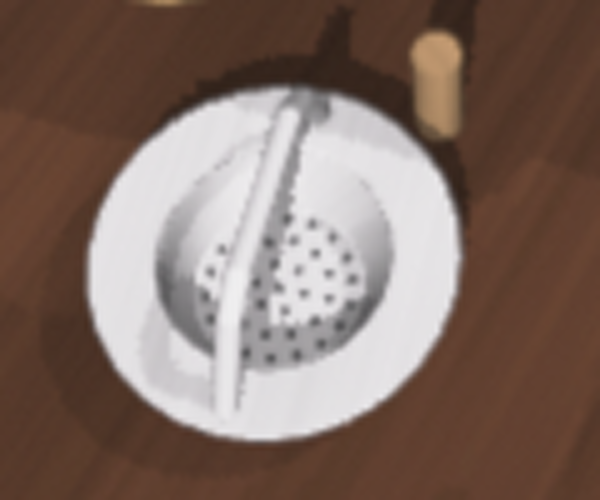

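View pics/bk.png

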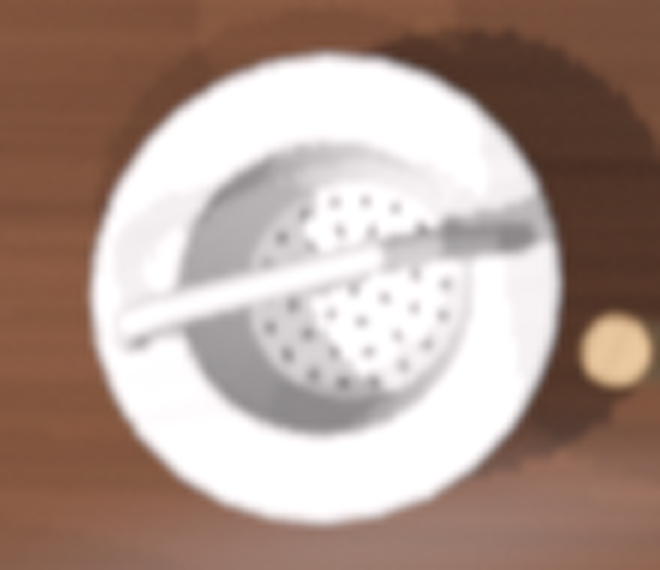

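View pics/sm.png

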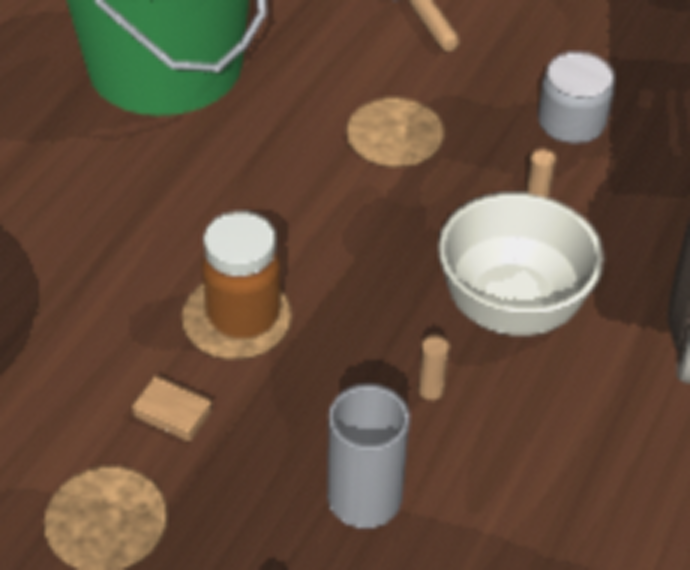

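```bash
cat >> h.py <<'E'
from scipy.spatial.transform import Rotation as Ro
def down(a):
    """rotvec, tool z down, tool x (jaws) along world angle a"""
    x=np.array([np.cos(a),np.sin(a),0]); z=np.array([0,0,-1.]); return Ro.from_matrix(np.c_[x,np.cross(z,x),z]).as_rotvec()
def pick(p,a):
    best=None
    for k in(-1,0,1,2):
        q=bot.inverse_kinematics(list(p),down(a+k*np.pi))
        if q is not None and (best is None or abs(q[5])<abs(best[1][5])): best=(down(a+k*np.pi),q)
    return best
E
python3 - <<'E'
from h import *
t=bot.read_camera("top"); s=bot.read_camera("side")
R=Ro.from_rotvec(bot.current_tool_rot()).as_matrix(); print("tool R",R.round(2).tolist())
w=bot.read_camera("wrist"); print("cam in tool",(R.T@(-w["R"].T@w["t"]-bot.current_ee_pos())).round(3))
print("tumbler",ray(t,(258.3,288.3),.1).round(4), "tin",ray(t,(290+671/3,170+335/3),.058).round(4))
a=ray(t,(80+172/6,225+309/6),.085);b=ray(t,(80+380/6,225+255/6),.085);print("handle",a.round(4),b.round(4),np.linalg.norm(a-b),((a+b)/2).round(4),"ang",np.degrees(np.arctan2(*(b-a)[1::-1])))
a2=ray(s,(210+235/5,330+262/5),.085);b2=ray(s,(210+290/5,330+115/5),.085);print("side",a2.round(4),b2.round(4),np.linalg.norm(a2-b2),np.degrees(np.arctan2(*(b2-a2)[1::-1])))
print("bucket front",ray(t,(460,125),.0).round(3))
for n,p,an in[("jar",(.6325,-.005,.031),90),("basin",(.623,.216,.032),90),("tum",(.463,.105,.059),90),("bucket",(.621,-.2645,.065),90),("tin",(.4815,-.357,.016),90),("mid",(.636,0,.022),90),("sieve",(.4896,.342,.068),10),("bowl",(.4425,-.1288,.1),10)]:
    r=pick(p,np.radians(an)); print(n,None if r is None else np.round(r[1],2))
E
```

```text
tool R [[0.39, -0.92, 0.0], [-0.92, -0.39, 0.0], [0.0, -0.0, -1.0]]
cam in tool [ 0.001 -0.085 -0.17 ]
tumbler [0.4624 0.104  0.1   ] tin [ 0.4805 -0.3603  0.058 ]
handle [0.4802 0.3711 0.085 ] [0.4969 0.3104 0.085 ] 0.06295233779531557 [0.4886 0.3407 0.085 ] ang -74.57547176822145
side [0.4835 0.3708 0.085 ] [0.4971 0.3109 0.085 ] 0.061407628184462146 -77.16487795828738
bucket front [ 0.789 -0.278  0.   ]
jar [-0.2   0.5   1.56 -0.    1.09  1.37]
basin [ 0.15  0.56  1.47 -0.    1.11 -1.42]
tum [-0.03  0.09  2.01  0.    1.05  1.54]
bucket [-0.58  0.55  1.41 -0.    1.18  0.99]
tin [-0.84  0.45  1.66  0.    1.03  0.73]
mid [-0.19  0.52  1.55 -0.    1.07  1.38]
sieve [ 0.41  0.37  1.65 -0.    1.12  0.23]
bowl [-0.55 -0.02  2.02 -0.    1.14 -0.72]
```

Handle ends triangulate consistently: bar length 63 mm (64 expected), its centre within 1.5 mm of the flange centre, and the bar angle is about −75.5°. Now the jar.

```bash
cat >> h.py <<'E'
def grab(xy,z,a,open_=1.0,N=25,up=.15):
    r=down(a); 
    bot.set_gripper(open_)
    bot.goto([*xy,z+up],r); bot.line_to([*xy,z],max_speed=.15)
    bot.set_gripper(0.0,N); print("opening",bot.current_opening(),"mm",bot.current_opening()*92)
def carry(xy,z,a,up=.12,upz=None):
    p=bot.current_ee_pos(); r=down(a)
    bot.line_to([p[0],p[1],p[2]+up],max_speed=.2)
    print("after lift opening mm",bot.current_opening()*92,"F",np.round(bot.current_contact_force(),1))
    bot.goto([*xy,z+up],r); bot.line_to([*xy,z+.02],max_speed=.15); bot.line_to([*xy,z],max_speed=.04)
    print("tcp",np.round(bot.current_ee_pos(),4),"F",np.round(bot.current_contact_force(),1))
def release(op,up=.13):
    bot.set_gripper(op); bot.hold(.2); p=bot.current_ee_pos()
    bot.line_to([p[0],p[1],p[2]+up],max_speed=.2)
A=-np.pi/2
def shot(n,tag):
    c=bot.read_camera(n); cv2.imwrite(f"pics/{n}_{tag}.png",c["pixels"]); return c
E
python3 - <<'E'
from h import *
bot.goto([.5,-.2,.25],down(A))
grab((.632,-.005),.031,A)
carry((.6229,.2159),.032,A)
release(1.0)
shot("top","jar");shot("side","jar"); print(bot.current_clock())
E
```

```text
opening 0.6649007051731798 mm 61.17086487593254
after lift opening mm 61.267967970937256 F [-0.4  0.2 -2.8]
tcp [0.6227 0.2159 0.0317] F [-0.4 -0.3 -2.3]
9.9
```

View pics/side_jar.png

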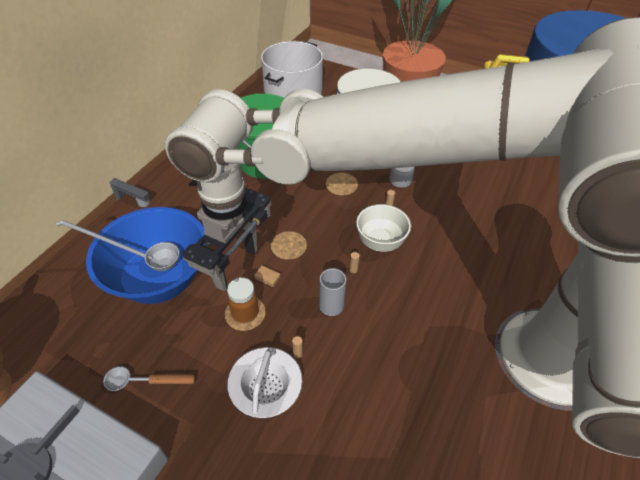

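View pics/top_jar.png

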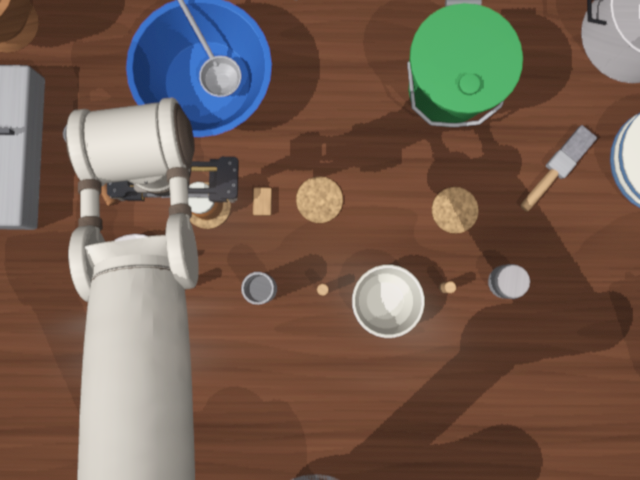

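The side view shows the jar upright on the left mat (240,300). The middle mat is clear at (319,200) in the top view, and the bystanders haven't moved. Tumbler next.

```bash
python3 - <<'E'
from h import *
t=bot.read_camera("top"); h=cv2.cvtColor(t["pixels"],cv2.COLOR_BGR2HSV).astype(int)
m=((h[...,2]>150)&(h[...,0]>=12)&(h[...,0]<=22)&(h[...,1]>50)).astype(np.uint8)*255
print("middle",circfit(on(t,contour(m,(319,200),32),.005)))
g=((h[...,1]<50)).astype(np.uint8)*255
print("tum",circfit(on(t,contour(g,(258,288),26),.1)))
bot.goto([.5,.104,.3],down(A))
grab((.4628,.104),.059,A,N=20)
carry((.6208,-.2645),.065,A)
release(1.0)
bot.goto([.45,-.2,.3],down(A))
shot("top","tum");shot("side","tum"); print(bot.current_clock())
E
```

```text
middle (np.float64(0.6364633234891629), np.float64(-0.0008100455217344149), np.float64(0.04495855587113678))
tum (np.float64(0.4634005384815637), np.float64(0.10403900395227675), np.float64(0.029740074470277676))
opening 0.6180089270774289 mm 56.85682129112346
after lift opening mm 56.513842659264604 F [-0.2 -0.1 -1.6]
tcp [ 0.6207 -0.2645  0.0647] F [ 0.1  0.3 -1.2]
19.6083
```

View pics/side_tum.png

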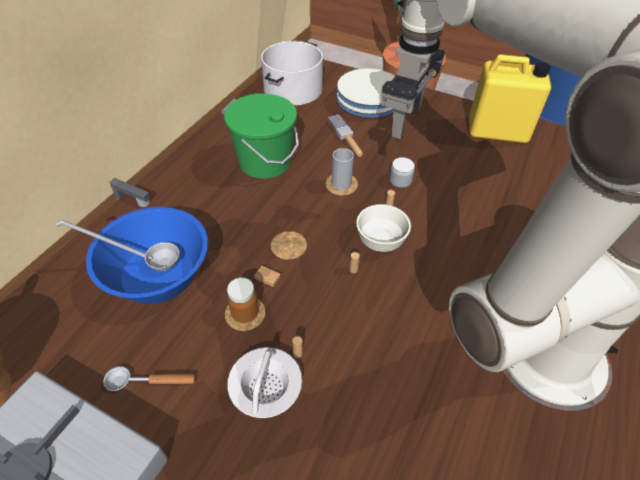

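View pics/top_tum.png

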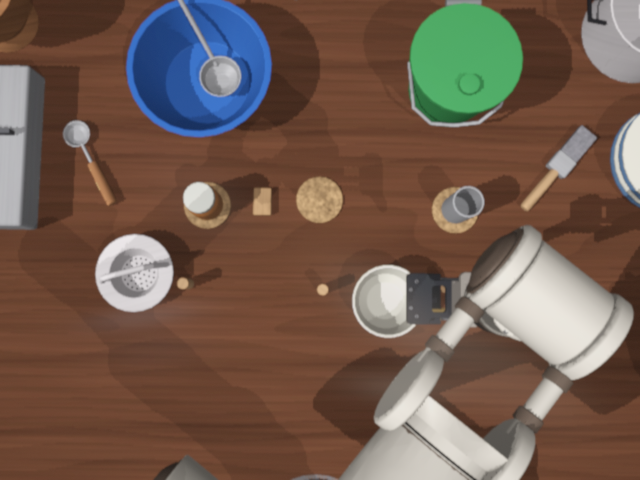

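The tumbler stands upright on the right mat (342,172 in the side view). Now the tin.

```bash
python3 - <<'E'
from h import *
for n,X in(("tum",(.6208,-.2645,.105)),("jar",(.6229,.2159,.095))):
    print(n,[proj(bot.read_camera(k),X).round(1) for k in("top","side")])
bot.goto([.481,-.358,.25],down(A))
grab((.4813,-.358),.016,A,N=25)
carry((.6362,-.0006),.022,A,up=.15)
release(1.0,up=.16)
bot.goto([.5,.15,.35],down(A))
shot("top","tin");shot("side","tin"); print(bot.current_clock())
E
```

```text
tum [array([467.6, 201.4]), array([343.1, 154.9])]
jar [array([197.6, 197.3]), array([240.2, 288.2])]
opening 0.6877579930384133 mm 63.27373535953403
after lift opening mm 63.551283789475356 F [ 0.8 -0.2 -2.4]
tcp [ 6.361e-01 -6.000e-04  2.160e-02] F [ 0.2  0.2 -1.9]
29.7417
```

View pics/side_tin.png

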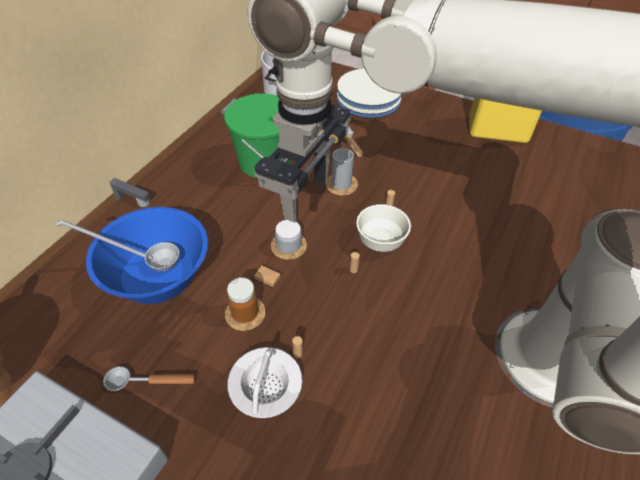

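View pics/top_tin.png

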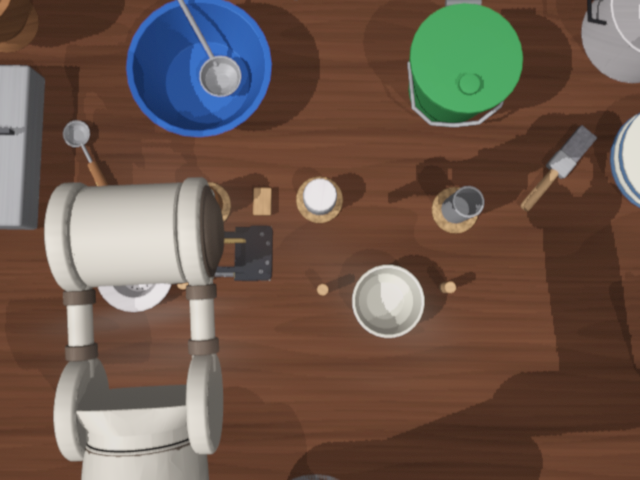

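The tin stands upright on the middle mat (319,197 in the top view). Now the sieve, after a cross-check of the bowl in the side view.

```bash
python3 - <<'E'
from h import *
s=bot.read_camera("side");t=bot.read_camera("top")
for c,n in((s,"side"),(t,"top")):
    im=c["pixels"].copy(); B=(.4429,-.1288)
    P=np.array([proj(c,(B[0]+.066*np.cos(a),B[1]+.066*np.sin(a),.06)) for a in np.linspace(0,6.283,40)])
    print(n,P.min(0),P.max(0))
    o=np.array([340,190]) if n=="side" else np.array([340,250])
    cr=cv2.resize(im[o[1]:o[1]+100,o[0]:o[0]+100],None,fx=5,fy=5,interpolation=cv2.INTER_CUBIC)
    for p in P: cv2.circle(cr,tuple(((p-o+.5)*5).astype(int)),2,(0,0,255),-1)
    cv2.imwrite(f"pics/bowl_{n}.png",cr)
a=np.radians(14.3)
q=pick((.489,.3414,.068),a); print(q[1].round(2), pick((.4429,-.1288,.1),a)[1].round(2))
rv=q[0]
bot.set_gripper(.55)
bot.goto([.489,.3414,.22],rv); 
w=shot("wrist","sieve"); 
bot.line_to([.489,.3414,.11],max_speed=.15); shot("side","sv0")
print(bot.current_clock())
E
```

```text
side [356.30700906 204.17563786] [410.89807998 243.94256451]
top [351.80567802 264.56746898] [424.02715028 337.19308325]
[ 0.41  0.36  1.66 -0.    1.12  0.16] [-0.55 -0.01  2.02 -0.    1.14 -0.8 ]
32.9
```

```bash
python3 -c "
import cv2,numpy as np
a=cv2.imread('pics/bowl_side.png');b=cv2.imread('pics/bowl_top.png')
cv2.imwrite('pics/b2.png',cv2.resize(np.hstack([a,b]),(800,400)))
c=cv2.imread('pics/side_sv0.png')[250:430,180:420];w=cv2.imread('pics/wrist_sieve.png')
cv2.imwrite('pics/sv2.png',np.hstack([cv2.resize(c,(400,300)),cv2.resize(w,(400,300))]))"
```

```text
(no output)
```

View pics/b2.png

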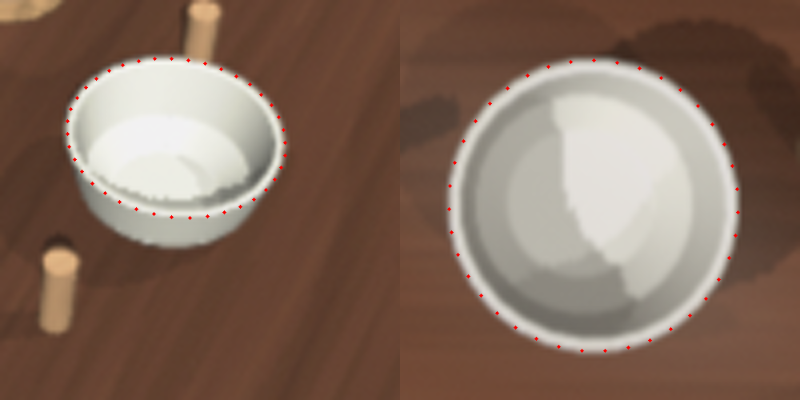

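View pics/sv2.png

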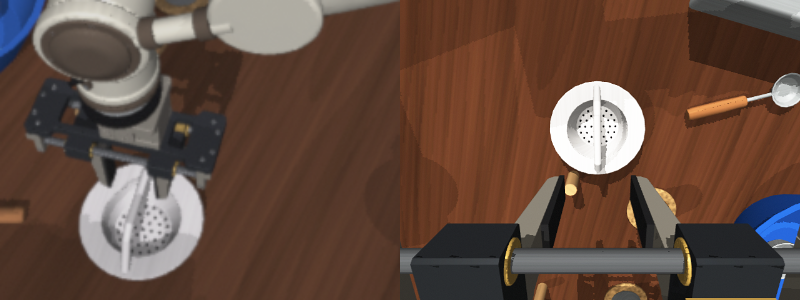

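The bowl's projected rim matches in both views, and the jaws straddle the bar, parallel to it. Grasp and seat it.

```bash
python3 - <<'E'
from h import *
bot.line_to([.489,.3414,.066],max_speed=.08)
bot.set_gripper(0,30); print("mm",bot.current_opening()*92)
bot.line_to([.489,.3414,.24],max_speed=.15)
print("mm",bot.current_opening()*92,np.round(bot.current_contact_force(),2))
shot("side","sv1")
rv=bot.current_tool_rot()
bot.goto([.4423,-.1294,.24],rv)
bot.line_to([.4423,-.1294,.15],max_speed=.15); shot("side","sv2");shot("top","sv2")
print(np.round(bot.current_ee_pos(),4),np.round(bot.current_contact_force(),2),bot.current_clock())
E
python3 -c "
import cv2,numpy as np
a=cv2.imread('pics/side_sv1.png')[200:440,180:500];b=cv2.imread('pics/side_sv2.png')[60:300,260:580]
cv2.imwrite('pics/sv3.png',cv2.resize(np.hstack([a,b]),(800,300)))"
```

```text
mm 8.622953853668415
mm 8.993593639756487 [-0.34 -0.07 -0.8 ]
[ 0.4433 -0.1299  0.1514] [-0.95 -0.78 -0.54] 38.2417
```

View pics/sv3.png

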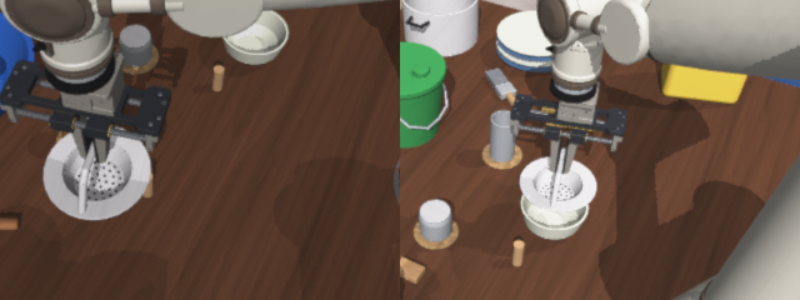

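View pics/top_sv2.png

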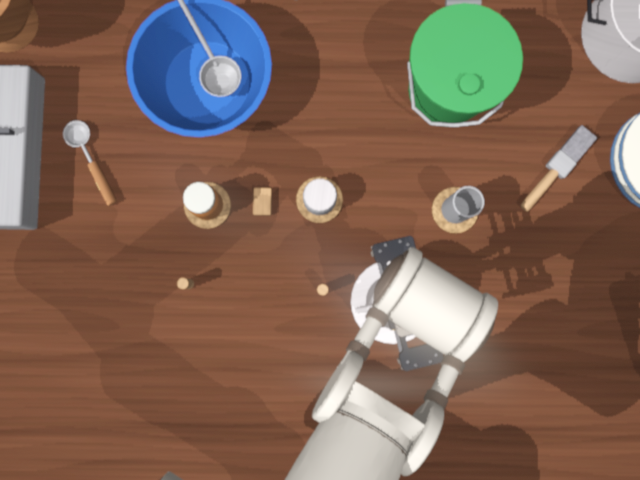

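The sieve is held above the bowl. I'll check that the flange is level and centred by overlaying its projected circle.

```bash
cat > ov.py <<'E'
from h import *
import sys
def ov(ctr,z,r,tag):
    out=[]
    for n in("side","top"):
        c=bot.read_camera(n); P=np.array([proj(c,(ctr[0]+r*np.cos(a),ctr[1]+r*np.sin(a),z)) for a in np.linspace(0,6.283,60)])
        o=np.round(P.mean(0)-50).astype(int); cr=cv2.resize(c["pixels"][o[1]:o[1]+100,o[0]:o[0]+100],None,fx=5,fy=5,interpolation=cv2.INTER_CUBIC)
        for p in P: cv2.circle(cr,tuple(((p-o+.5)*5).astype(int)),1,(0,0,255),-1)
        out.append(cr)
    cv2.imwrite(f"pics/{tag}.png",cv2.resize(np.hstack(out),(800,400)))
E
python3 -c "
from ov import *
p=bot.current_ee_pos();print(np.round(p,4))
ov((p[0]+.0006,p[1]+.0006),p[2]-.066+.034,.072,'ovl')"
```

```text
[ 0.4433 -0.1299  0.1514]
```

View pics/ovl.png

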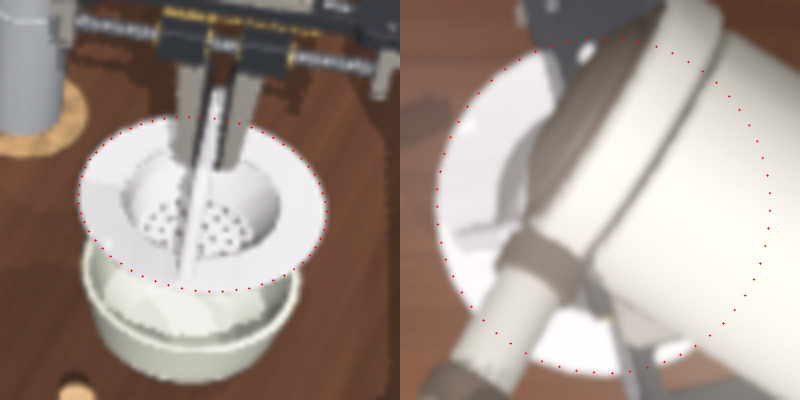

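The flange matches the overlay, level and centred in both views. I'll lower it onto the rim while watching the force.

```bash
python3 - <<'E'
from h import *
bot.line_to([.4423,-.1294,.105],max_speed=.08); bot.hold(.3)
f0=bot.current_contact_force()[2]; print(np.round(bot.current_ee_pos(),4),round(f0,2))
z=.105
while z>.0952:
    z-=.001; bot.line_to([.4423,-.1294,z],max_speed=.02); bot.hold(.1)
    f=bot.current_contact_force()[2]; print(round(z,4),round(bot.current_ee_pos()[2],4),round(f-f0,2))
    if f-f0>1.0: break
print(bot.current_clock())
E
python3 -c "
from ov import *
ov((.4429,-.1288),.064,.072,'ov2')"
```

```text
[ 0.4426 -0.1296  0.1054] -1.1
0.104 0.104 0.54
0.103 0.103 -0.18
0.102 0.102 0.39
0.101 0.101 0.03
0.1 0.1 -0.6
0.099 0.099 0.7
0.098 0.098 1.12
41.8083
```

View pics/ov2.png

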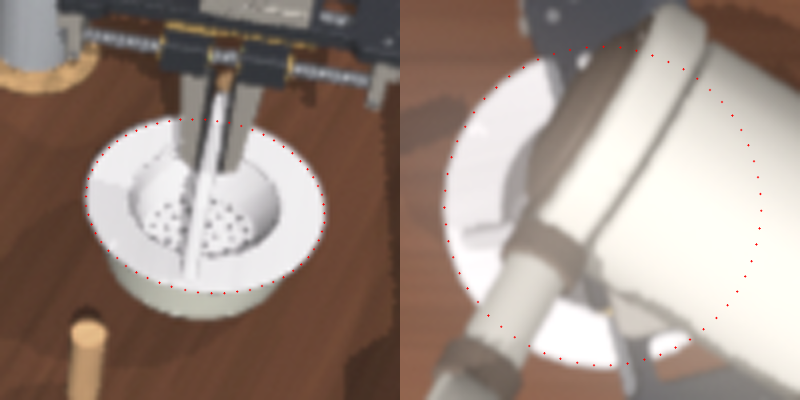

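The force noise is about ±0.6 N, so that contact reading is ambiguous. I'll go on to the nominal seat height (0.096), then release slowly.

```bash
python3 - <<'E'
from h import *
for z in(.097,.0964):
    bot.line_to([.4423,-.1294,z],max_speed=.02); bot.hold(.15); print(z,np.round(bot.current_contact_force(),2))
bot.set_gripper(.25); bot.hold(.3); bot.set_gripper(.5); print(np.round(bot.current_contact_force(),2))
bot.line_to([.4423,-.1294,.24],max_speed=.12)
bot.goto([.35,.15,.35],down(A)); bot.hold(.3)
t=shot("top","end");shot("side","end"); print(bot.current_clock())
from ov import ov
ov((.4429,-.1288),.064,.072,'ov3')
E
```

```text
0.097 [ 0.03 -0.58 -0.98]
0.0964 [-0.99  1.22  2.66]
[-0.22  0.05 -0.51]
47.7833
```

View pics/ov3.png

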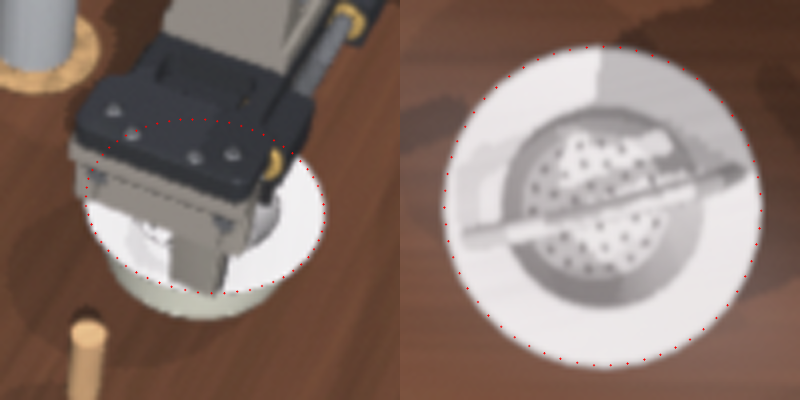

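View pics/top_end.png

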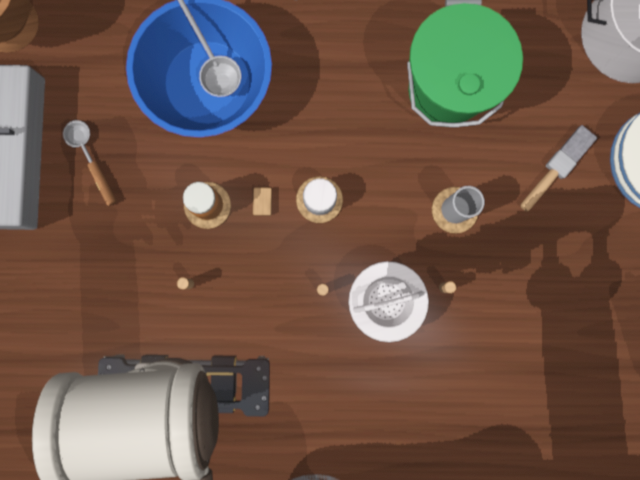

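View pics/side_end.png

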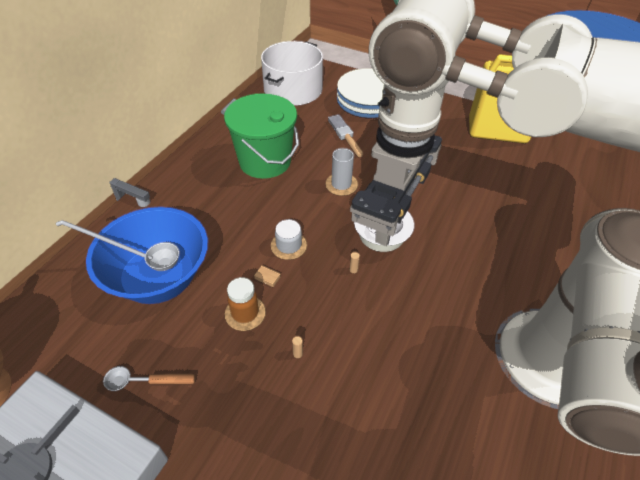

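The top view shows the sieve concentric on the bowl (388,301), but the arm hides it in the side view. I'll move aside and do a final numeric check.

```bash
python3 - <<'E'
from h import *
from ov import ov
bot.goto([.2,-.45,.35],down(A)); bot.hold(.3)
shot("side","fin"); ov((.4429,-.1288),.064,.072,'ov4')
t=bot.read_camera("top");s=bot.read_camera("side")
for n,c,sd,z,rad,vt in[("jar",t,(199,197),.095,24,190),("tin",t,(320,196),.063,24,190),("tumT",t,(468,201),.105,20,0)]:
    h=cv2.cvtColor(c["pixels"],cv2.COLOR_BGR2HSV).astype(int)
    m=((h[...,1]<(25 if vt else 50))&(h[...,2]>vt)).astype(np.uint8)*255
    print(n,np.round(circfit(on(c,contour(m,sd,rad),z)),4))
print("clock",bot.current_clock())
E
```

```text
jar [0.6232 0.2147 0.0273]
tin [ 0.6355 -0.0011  0.0305]
tumT [ 0.619  -0.2622  0.0313]
clock 50.6417
```

View pics/ov4.png

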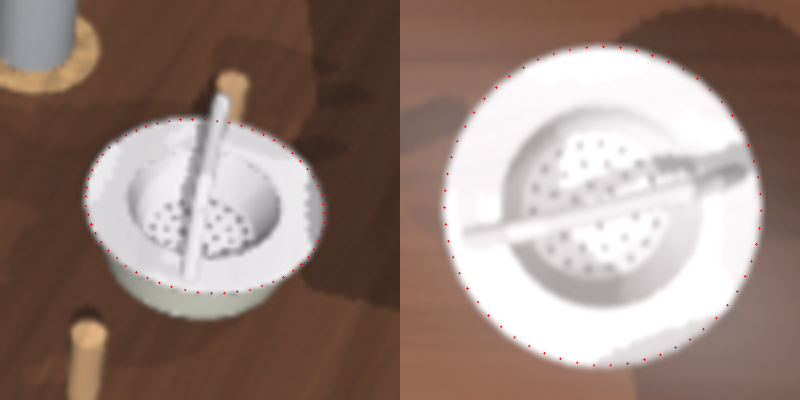

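View pics/side_fin.png

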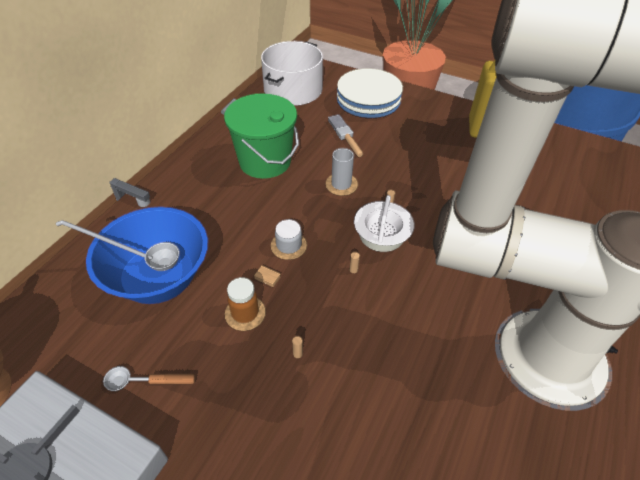

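In both views the sieve flange matches the level, seated circle at z = 64 mm. Jar, tin and tumbler stand upright on their mats, and the pegs and matchbox are undisturbed.

```bash
python3 -c "
from workcell import bot
bot.job_done()"
```

```text
the job is handed in; nothing more can be done
```

I moved the jar to the mat in front of the basin, then the tumbler to the mat in front of the bucket, then the tin to the middle mat. The sieve went on last, on top of the bowl. I handed the job in at about 51 s.

- **Placing:** In the last images the jar, tin and tumbler stand upright on their mats. The jar and tin measured within about 1.5 mm of the mat centres, and the tumbler within about 3 mm. The tumbler figure is the least certain, because its rim outline included part of the visible side wall: it measured 62 mm across against the true 56 mm.
- **Sieve:** Its flange matched the expected level, seated circle in both the top and side views. The bowl stayed where it was, and the pegs and matchbox did not move.
- **Check that disagreed:** While lowering the sieve, force noise of about 1 N gave an early false touch about 2 mm above the seat. I went on to about 0.4 mm above the nominal seat height, where the vertical force rose by about 3.6 N, and then released.

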